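Set the ratchet stand and brush out the sieve cup

TASK

Lift the ratchet stand's column by its black knob until it rests on its fourth notch, its red band just showing above the sleeve, and let go; then seat the metal sieve cup fully down in the stand's ring, upright. Then take the brush from its wooden holder and brush up and down twice inside the cup, each stroke going down close to the cup's floor and up close to its rim, and stand the brush fully back in its holder, bristles down. Leave the cup seated and the column on the fourth notch, and do not knock the oil bottle or the black micrometer case out of place.

Things in the scene. Friction and masses are not known exactly. Their poses are not given: they have to be found in the camera images.
- column (a joint): column height in m: 0 fully down, up to 0.064 at the end stop. Slides straight up in a fixed sleeve; pull 2 to 8 N. A sprung pawl clicks under a tooth at 0.012, 0.024, 0.036, 0.048, 0.060 (notches 1 to 5; fully down is none). Let go between notches it sinks to the lower one; a load does not sink it. Starts down or on notch 1 or 2. On notch 4 a 3 mm red band shows just above the sleeve.
- knob_grip (a point): centre of the black lifting knob on the column's top: upright cylinder 24 mm in diameter, 24 mm high, with 14 mm of thin stem between it and the blue arm. It rises with the column; 119 mm above the desk with the column at 0. It may slip a few mm in the fingers. Its x, y axes are the stand's: the arm with the ring points along -y; z is up.
- pawl_knob (a point): centre of the small red release knob (16 mm in diameter, 10 mm long) on the -x side of the sleeve, 75 mm above the desk. Pulled 7 mm outward (the stand's -x) against a spring of about 2 N it frees the column, which sinks; only needed if the column went too high.
- ring_top (a point): centre of the top face of the blue ring for the cup, 80 mm from the knob's axis along -y, 26 mm below the knob's centre; rises with the column. Opening 45 mm, outside 64 mm, 8 mm thick, open below, a catch dish beneath. Axes as the knob's. The stand's base is 10 mm thick, 110 mm along x, and reaches 45 mm past the column axis along +y, 115 mm along -y.
- cup_mid (a point): middle of the loose bare-metal cup (on its axis, 37.5 mm above its foot), 90 g, 75 mm high, open-topped. Lower part: 39 mm in diameter, tapering below 18 mm height to 30 mm at the foot; from 30 mm height up: 54 mm. It hangs in the ring on that shoulder, this point then 7.5 mm above the ring's top. Floor 33.5 mm below, rim 37.5 mm above this point; bore 25 to 34 mm low, 48 mm high. Grip the wide part, fingertips 31 mm or more above the foot.
- brush_mid (a point): middle of the loose thin brush with a green handle, 142 mm long, 15 g, 8 x 8 mm square; its y axis runs from the bristle end to the handle end, so up. It stands in its holder, bristles down, so this point is 77 mm above the desk and the handle end 148 mm; it may lean by up to 0.1 rad in the hole.
- brush_tip (a point): the bristle end of the brush, 71 mm along -y from its middle.
- holder_mouth (a point): centre of the mouth of the hole in the fixed wooden brush holder, a block 60 x 60 x 52 mm; the mouth is in its top face, 52 mm above the desk. The hole is 12 mm square, 46 mm deep, with a 4 mm chamfer round the mouth; its sides lie along this point's x and y, and so do the brush's flats at the start.
- oil_bottle: bystander: small loose brown bottle with a black cap, 25 mm in diameter, 56 mm high; origin under its centre.
- micrometer: bystander: loose flat black case 37 x 91 x 12 mm; origin under its centre.
- cup: the sieve cup itself; origin under its foot's centre.
- brush: the brush itself; origin on its lower long face at mid-length, 4 mm from its centre line.
Things that resemble listed ones, but are neither listed nor needed, are in the scene too. What is shaped like the cup but orange or purple is not meant.

How it is judged:
By the outcome, as a careful person would: the job done as asked, in the order asked, and still so for the second after the job is handed in, with the robot touching nothing.
It also fails if it takes over 72 s, if anything falls off the work surface, if the arm or the gripper's body presses on something with over 40 N, if the wrist force passes 120 N, or if a joint passes its speed limit or range.

ROBOT

A 7-joint arm with a two-finger parallel gripper is mounted at the origin on a cart in front of the work surface, level with it; the furniture and walls round the work are solid. World frame = base frame: x ahead of the robot, y to its left, z up, the work surface at z = 0. Lengths are in mm, angles in rad, forces in N, time in s.
With the tool pointing down it reaches from about 400 to 875 mm from the base axis. Payload 4.4 kg.
Tool frame: the origin (TCP) lies at the very end of the fingers, on their centre line; the grasp point (between the pads) lies 19 mm behind it; z points along the fingers, y is the direction in which the jaws open and shut (so a half turn about z gives the same grasp; the last joint's range is limited). The gripper opens to 85 mm and grips with 20 to 120 N. Pads are 22 mm wide; open, the fingers measure 114 mm over their backs; the gripper's body (76 mm by 85 mm) begins 54 mm behind the grasp point. The pads swing forward as they close: fully open they stand 13 mm farther back than shut.
Start: joints at [-1.25, 0.628, 0.038, 1.517, -0.027, 0.996, -0.02], TCP at [245.175, 602.002, 231.313] pointing down, gripper open.
Joint ranges: [-3.06, 3.06], [-0.37, 2.12], [-1.25, 1.32], [0.18, 2.47], [-1.1, 4.24], [0.23, 1.98], [-2.94, 2.94]. Speed limits (rad/s): [2.57, 2.57, 3.14, 3.14, 3.14, 3.14, 3.14].

INTERFACE

Orientations are given as [roll, pitch, yaw] about the fixed x, y, z axes, in that order (R = Rz(yaw) Ry(pitch) Rx(roll)).
In Python, from cell import read_state, get_image, calibration, finish_job gives the robot as it stands. The module is installed in compiled form; this text tells all that it offers.
- The arm moves only by the tool apply_moves, never from a script. Its argument "increments" is a list of rows, each an object of numbers: "tx", "ty", "tz": the shift along the world's x, y, z in m; "rx", "ry", "rz": the turn, a rotation vector about the world's x, y, z in units of 5 degrees (1.0 is 5 degrees); "claw": the finger opening in m, from 0 to 0.0854. In form: [{"tx": .., "ty": .., "tz": .., "rx": .., "ry": .., "rz": .., "claw": ..}, ...]. A call has 1 to 12 rows; each row is the pose to reach, as a shift and turn from the pose commanded when the call began; what a row does not reach only later rows make up. A row lasts 1/10 s, in which the tool goes at most 50 mm and 8.59 degrees, less where a joint would pass 70% of its speed; a pose out of reach is approached as far as the arm can. A call with a gripper value outside its range is refused whole. The fingers move at their own pace and stop on an object; the grip force is fixed at half the most. Time passes only in rows, so rows that repeat a pose let the fingers close. It gives the time, the measured TCP pose, the force and the opening at its end, in the units of the state.
- read_state(): the state, without advancing time (a new reading comes with each control period).
- get_image(name): name is "side" or "top" or "wrist"; returns the picture (420x560x3 uint8, red, green, blue); there is no depth.
- calibration(name): a dict with "camera_matrix" (3x3 intrinsics, pixels), "origin" and "attitude" of the camera in the world. Camera axes: x right, y up, looking along -z (the intrinsics and any distortion apply to the point x, -y, -z); pixel columns grow to the right and rows downward; lengths in mm; the calibration is good to about 2 mm. The wrist camera is an equidistant fisheye: a pixel r from the principal point sees the ray r / f radians off the axis. A picture is of the moment at which its call begins: read the wrist's pose just before it. calibration takes no time and is no camera call; for the wrist camera it gives the pose at the moment of the call.
- finish_job(): hands the job in, once; it reports no verdict.
The state is a dict: "clock": time; "qpos": joint angles; "qd": joint speeds; "tau": joint torques, N m; "eef_pos": TCP position; "tool_rot": TCP orientation; "force": force on the tool from outside, world axes, zero at the start; "torque": the same for the moment, N m; "width": finger opening in mm.
Only numpy, scipy, OpenCV 4.12 (cv2) and the standard library are available. Lean on these libraries where they do the work, as an engineer would, in place of code of your own. Each camera call takes 0.05 s, during which the arm holds its last target. There are 200 camera calls.

## Working session

There is one attempt and no reset: what is moved stays moved. The work goes in short steps, Python scripts to look and compute and a tool call to move; the robot and the scene stay as the last step left them, time stands still between calls to the robot, and variables do not carry over. Pictures are saved under pics/ and viewed, about 8 in all and at most 12, crops included, and the job is handed in when it is done.

Besides the shell and the picture viewer there is one more tool, called after "Call:" in YAML: its name, and indented under it one key for each argument. apply_moves: Moves the arm, as the interface text tells. Its arguments: {"type":"object","properties":{"increments":{"type":"array"}},"required":["increments"]}

```bash
mkdir -p pics; python3 - <<'E'
from cell import *
import cv2,numpy as np
s=read_state();print(s)
for n in ["side","top","wrist"]:
    c=calibration(n);print(n,c)
    im=get_image(n);np.save(f'pics/{n}0.npy',im);cv2.imwrite(f'pics/{n}0.png',im[:,:,::-1])
E
```

```text
{'clock': 0.0, 'qpos': array([-1.24977755,  0.62932534,  0.03841537,  1.51835719, -0.02697723,
        0.99633008, -0.02001621]), 'qd': array([ 0.00198392,  0.0002137 ,  0.00183112,  0.00119391, -0.00073464,
        0.00054171,  0.00043593]), 'tau': array([ 7.39382153e-05, -5.63393104e+01,  1.22633826e+00, -1.93446082e+01,
        1.11015287e-02,  1.05083728e-02, -3.82450628e-05]), 'eef_pos': array([244.93639205, 601.40630032, 230.40555718]), 'tool_rot': array([-3.13969017e+00,  2.75528600e-05,  2.75479184e+00]), 'force': array([-0.19851021,  0.20102366, -0.01124099]), 'torque': array([ 0.00627211,  0.02850043, -0.00545583]), 'width': 85.4329138714809}
side {'camera_matrix': array([[456.34989052,   0.        , 278.3569397 ],
       [  0.        , 456.34989052, 206.60587307],
       [  0.        ,   0.        ,   1.        ]]), 'origin': array([ 238.51718859, -825.92147804,  668.73040509]), 'attitude': array([ 0.84170273,  0.02146992, -0.48869121])}
top {'camera_matrix': array([[535.5590014 ,   0.        , 275.23058736],
       [  0.        , 535.5590014 , 201.52711815],
       [  0.        ,   0.        ,   1.        ]]), 'origin': array([ 353.13189699, -285.240694  , 1067.19058192]), 'attitude': array([ 0.19611694,  0.0279917 , -1.59398268])}
wrist {'camera_matrix': array([[325.1922621 ,   0.        , 277.95847626],
       [  0.        , 325.1922621 , 208.88577867],
       [  0.        ,   0.        ,   1.        ]]), 'origin': array([172.18337601, 632.15841442, 373.70181193]), 'attitude': array([-0.31523808,  0.00143073,  1.18316335])}
```

View pics/side0.png

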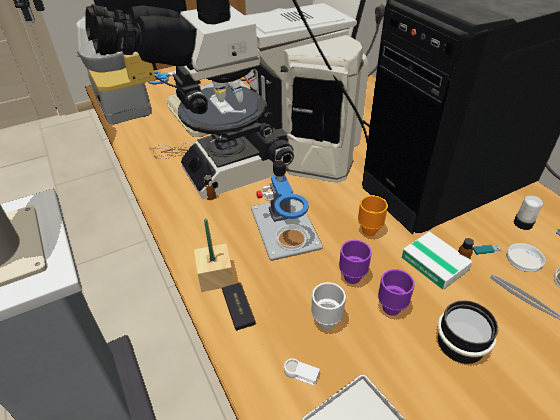

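View pics/top0.png

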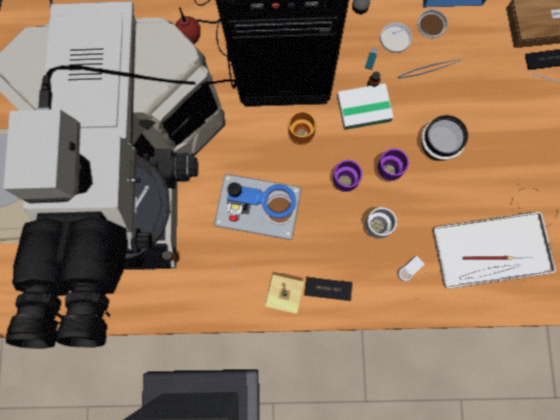

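```bash
cat > h.py <<'E'
import cv2,numpy as np
from scipy.spatial.transform import Rotation as R
from cell import *
def cast(cal,u,v):
    K=cal['camera_matrix'];x=(u-K[0,2])/K[0,0];y=(v-K[1,2])/K[1,1]
    return x,y
def ray(cal,u,v,fish=False):
    K=cal['camera_matrix'];x=(u-K[0,2])/K[0,0];y=(v-K[1,2])/K[1,1]
    if fish:
        r=np.hypot(x,y)+1e-12;d=np.array([x/r*np.sin(r),-y/r*np.sin(r),-np.cos(r)])
    else: d=np.array([x,-y,-1.])
    d=R.from_euler('xyz',cal['attitude']).apply(d);return np.array(cal['origin']),d/np.linalg.norm(d)
def onz(cal,u,v,z,fish=False):
    o,d=ray(cal,u,v,fish);return o+d*(z-o[2])/d[2]
def tri(*rs):
    A=sum(np.eye(3)-np.outer(d,d) for o,d in rs);b=sum((np.eye(3)-np.outer(d,d))@o for o,d in rs)
    p=np.linalg.solve(A,b);return p,[np.linalg.norm(np.cross(p-o,d)) for o,d in rs]
def proj(cal,p,fish=False):
    K=cal['camera_matrix'];q=R.from_euler('xyz',cal['attitude']).inv().apply(np.array(p)-cal['origin']);q=q*[1,-1,-1]
    if fish:
        t=np.arctan2(np.hypot(q[0],q[1]),q[2]);s=t/np.hypot(q[0],q[1])
        return K[0,2]+K[0,0]*q[0]*s,K[1,2]+K[1,1]*q[1]*s
    return K[0,2]+K[0,0]*q[0]/q[2],K[1,2]+K[1,1]*q[1]/q[2]
def blobs(im,lo,hi,roi,amin=8):
    x0,y0,x1,y1=roi;h=cv2.cvtColor(im[y0:y1,x0:x1],cv2.COLOR_RGB2HSV)
    m=cv2.inRange(h,lo,hi);n,l,s,c=cv2.connectedComponentsWithStats(m)
    return [(s[i,4],(s[i,0]+x0,s[i,1]+y0,s[i,2],s[i,3]),(c[i]+[x0,y0]).round(1)) for i in range(1,n) if s[i,4]>=amin],m
E
python3 - <<'E'
from h import *
T=np.load('pics/top0.npy');S=np.load('pics/side0.npy');ct=calibration('top');cs=calibration('side')
print('corner',onz(ct,280,201,93))
for nm,im,lo,hi,roi in [('blueT',T,(100,120,60),(125,255,255),(210,165,310,245)),('blueS',S,(100,120,60),(125,255,255),(240,150,330,230)),
 ('blkT',T,(0,0,0),(179,255,60),(215,170,260,205)),('blkS',S,(0,0,0),(179,255,60),(262,155,300,195)),
 ('redT',T,(0,150,100),(8,255,255),(215,195,260,235)),('redS',S,(0,150,100),(8,255,255),(240,170,300,220)),
 ('grnS',S,(60,80,20),(95,255,255),(190,200,230,270)),('brushT',T,(0,0,0),(179,255,130),(272,280,300,308)),('holdT',T,(15,40,150),(35,140,255),(255,265,315,320)),('micT',T,(0,0,0),(179,255,60),(300,270,360,310))]:
    print(nm,blobs(im,lo,hi,roi)[0])
a=cv2.resize(T[165:315,205:410],None,fx=3.9,fy=3.9,interpolation=cv2.INTER_CUBIC)
cv2.imwrite('pics/tc.png',a[:,:,::-1])
b=cv2.resize(S[150:340,190:360],None,fx=3.1,fy=3.1,interpolation=cv2.INTER_CUBIC)
cv2.imwrite('pics/sc.png',b[:,:,::-1])
E
```

```text
corner [ 548.07341425 -271.33176543   93.        ]
blueT [(np.int32(798), (np.int32(228), np.int32(184), np.int32(67), np.int32(34)), array([263. , 198.3]))]
blueS [(np.int32(661), (np.int32(271), np.int32(175), np.int32(37), np.int32(44)), array([286.7, 198.1]))]
blkT [(np.int32(131), (np.int32(228), np.int32(183), np.int32(13), np.int32(14)), array([234.2, 189.5]))]
blkS [(np.int32(340), (np.int32(262), np.int32(155), np.int32(31), np.int32(21)), array([278.4, 163. ]))]
redT [(np.int32(29), (np.int32(230), np.int32(216), np.int32(7), np.int32(5)), array([233. , 217.7]))]
redS [(np.int32(31), (np.int32(257), np.int32(191), np.int32(6), np.int32(7)), array([259.3, 193.8]))]
grnS [(np.int32(110), (np.int32(204), np.int32(219), np.int32(10), np.int32(42)), array([208.6, 241. ]))]
brushT [(np.int32(29), (np.int32(282), np.int32(290), np.int32(5), np.int32(7)), array([284.1, 292.8]))]
holdT [(np.int32(1147), (np.int32(264), np.int32(273), np.int32(41), np.int32(41)), array([284.1, 293.9]))]
micT [(np.int32(693), (np.int32(305), np.int32(278), np.int32(46), np.int32(22)), array([327.8, 288.5]))]
```

View pics/tc.png

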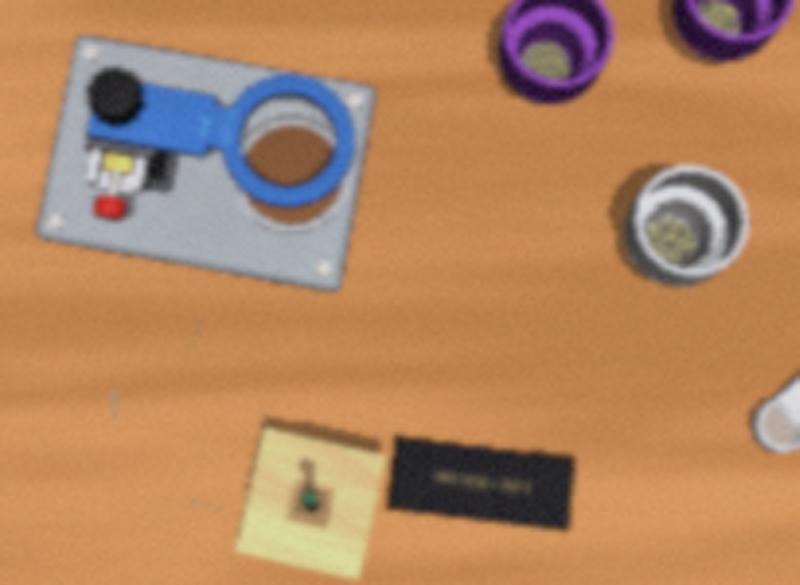

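View pics/sc.png

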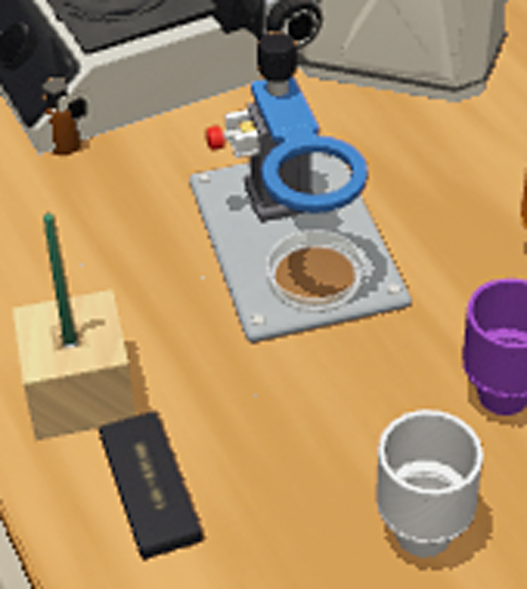

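```bash
python3 - <<'E'
from h import *
ct=calibration('top');cs=calibration('side')
P=lambda n,a,b:print(n,*[np.round(x,1) for x in tri(ray(ct,*a),ray(cs,*b))])
P('ring',(278.8,201.0),(291.6,205.3));P('knobtop~',(234.5,189.6),(279.4,163.5));P('knobmid',(234.5,190),(279.4,168.4))
P('cuprim',(381.9,222.2),(328.7,295.8));P('brushtop',(284.5,292.7),(205.8,220));P('pawl',(233,217.7),(259.3,193.8))
t=lambda x,y:(205+x/3.9,165+y/3.9)
pl=[onz(ct,*t(*p),10) for p in [(79,38),(374,88),(340,290),(38,237)]];print('plate',np.round(pl,1))
for a,b in [(0,1),(3,2),(0,3),(1,2)]: d=pl[b]-pl[a];print(np.linalg.norm(d),np.degrees(np.arctan2(d[1],d[0])))
hb=[onz(ct,*t(*p),52) for p in [(265,424),(384,456),(360,578),(237,550)]];print('holder',np.round(hb,1),np.mean(hb,0))
for a,b in [(0,1),(3,2),(0,3),(1,2)]: d=hb[b]-hb[a];print(np.linalg.norm(d),np.degrees(np.arctan2(d[1],d[0])))
print('hole',onz(ct,*t(310,504),52))
mc=[onz(ct,*t(*p),12) for p in [(396,437),(574,457),(568,529),(388,508)]];print('mic',np.round(mc,1))
print('bottle',onz(cs,190+65/3.1,150+150/3.1,0), 'ringz',[np.round(onz(ct,278.8,201,z),1) for z in (93,105,117)],[np.round(onz(ct,234.5,189.6,z),1) for z in (131,143,155)])
w=read_state();print(w['eef_pos'])
E
```

```text
ring [ 547.2 -269.7  103. ] [1.2 1.2]
knobtop~ [ 562.6 -192.7  144.3] [2. 2.]
knobmid [ 564.  -191.1  131.2] [1.2 1.2]
cuprim [ 507.5 -460.7   74.6] [1.7 1.7]
brushtop [ 379.9 -276.1  148.2] [1.3 1.3]
pawl [ 522.3 -182.2   77.3] [0.6 0.6]
plate [[ 622.5 -159.9   10. ]
 [ 591.1 -313.1   10. ]
 [ 486.4 -292.4   10. ]
 [ 517.9 -138.3   10. ]]
156.32006208254182 -101.55908564044731
157.2609573664096 -101.54712336046826
106.7889695142271 168.31853007612375
106.7582723317363 168.8234622719163
holder [[ 417.1 -254.    52. ]
 [ 400.4 -310.9   52. ]
 [ 343.2 -297.5   52. ]
 [ 357.7 -239.3   52. ]] [ 379.58483089 -275.42074985   52.        ]
59.27097660525535 -106.36103604930206
60.02129824614295 -103.908384057307
61.18292337880468 166.09099635472592
58.652004482898406 166.87700703318174
hole [ 378.47985749 -274.70121568   52.        ]
mic [[ 411.5 -318.2   12. ]
 [ 399.4 -406.4   12. ]
 [ 364.2 -401.6   12. ]
 [ 376.6 -313.    12. ]]
bottle [457.86969863 -58.82877237   0.        ] ringz [array([ 548.1, -269.1,   93. ]), array([ 545.7, -269.3,  105. ]), array([ 543.3, -269.5,  117. ])] [array([ 563.7, -190.8,  131. ]), array([ 561., -192.,  143.]), array([ 558.3, -193.2,  155. ])]
[245.00061053 601.56046041 230.59149357]
```

```bash
python3 - <<'E'
from h import *
ct=calibration('top');cs=calibration('side')
P=lambda n,a,b:print(n,*[np.round(x,1) for x in tri(ray(ct,*a),ray(cs,*b))])
print('edge',onz(ct,250,330,0),'base px',proj(ct,(0,0,0)),proj(cs,(0,0,0)),proj(cs,(0,0,400)))
P('eyeA low-left end',(40,350),(88,18));P('eyeB',(95,345),(100,40));P('eyeB2',(88,350),(103,55))
P('head right bottom',(132,240),(190,70));P('stage right edge',(165,215),(262,118)); P('focus knob',(197,165),(292,150));P('focus2',(176,265),(195,108))
print('at z=350',onz(ct,105,330,350),onz(ct,105,330,250))
E
```

```text
edge [ 312.91879429 -205.37836038    0.        ] base px (np.float64(140.7754004585941), np.float64(507.5299236090583)) (np.float64(-13.055476652075754), np.float64(255.00518700143226)) (np.float64(-138.93478923266292), np.float64(64.83573942445037))
eyeA low-left end [314.4  19.9 401.4] [4.4 4.4]
eyeB [317.4 -41.1 384.2] [3.9 3.9]
eyeB2 [313.4 -21.7 352.6] [7.9 7.9]
head right bottom [455.1 -60.6 307.8] [1. 1.]
stage right edge [541.4 -93.3 194.8] [34.1 34.1]
focus knob [ 624.2 -121.7  110.3] [7.3 7.3]
focus2 [ 428.9 -117.6  264.8] [8.9 8.9]
at z=350 [330.32542717 -40.60616614 350.        ] [327.14545376  -6.49605175 250.        ]
```

View pics/wrist0.png

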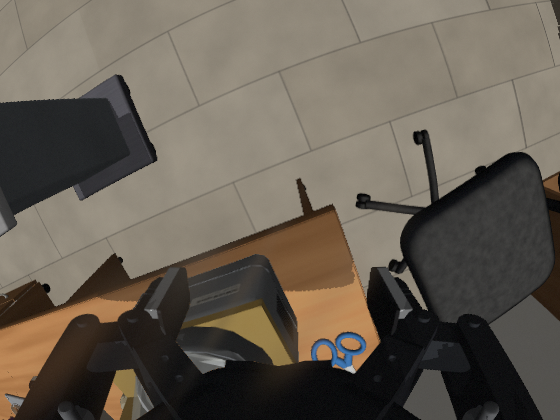

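```bash
python3 - <<'E'
from h import *
ct=calibration('top');cs=calibration('side')
P=lambda n,a,b:print(n,*[np.round(x,1) for x in tri(ray(ct,*a),ray(cs,*b))])
P('tube',(45,155),(213,5));P('head corner',(75,190),(257,40));P('box',(75,120),(255,20))
print(onz(ct,45,190,600),onz(ct,45,190,500))
E
```

```text
tube [557.8  43.1 376. ] [6.5 6.5]
head corner [572.5   7.2 310.6] [46.4 46.4]
box [626.2  17.7 340.9] [0.1 0.1]
[462.88259484 -66.27178858 600.        ] [486.37422804 -19.40249928 500.        ]
```

Call:
apply_moves:
  increments:
    - {"tz":0.05}
    - {"tz":0.1}
    - {"tz":0.15}
    - {"tz":0.2}
    - {"tz":0.25}
    - {"tz":0.3}
    - {"tz":0.35}
    - {"tz":0.39}
    - {"tz":0.39}

```text
$.increments[0]: bad value
```

Call:
apply_moves:
  increments:
    - {"tx":0,"ty":0,"tz":0.05,"rx":0,"ry":0,"rz":0,"claw":0.0854}
    - {"tx":0,"ty":0,"tz":0.1,"rx":0,"ry":0,"rz":0,"claw":0.0854}
    - {"tx":0,"ty":0,"tz":0.15,"rx":0,"ry":0,"rz":0,"claw":0.0854}
    - {"tx":0,"ty":0,"tz":0.2,"rx":0,"ry":0,"rz":0,"claw":0.0854}
    - {"tx":0,"ty":0,"tz":0.25,"rx":0,"ry":0,"rz":0,"claw":0.0854}
    - {"tx":0,"ty":0,"tz":0.3,"rx":0,"ry":0,"rz":0,"claw":0.0854}
    - {"tx":0,"ty":0,"tz":0.35,"rx":0,"ry":0,"rz":0,"claw":0.0854}
    - {"tx":0,"ty":0,"tz":0.39,"rx":0,"ry":0,"rz":0,"claw":0.0854}
    - {"tx":0,"ty":0,"tz":0.39,"rx":0,"ry":0,"rz":0,"claw":0.0854}

```text
clock: 1.05
eef_pos: [244.9, 601.1, 621.6]
tool_rot: [3.121, 0.001, 2.755]
force: [0.5, 0.1, 0.5]
width: 85.3
```

Call:
apply_moves:
  increments:
    - {"tx":0.02,"ty":-0.045,"tz":0,"rx":0,"ry":0,"rz":0.4,"claw":0.0854}
    - {"tx":0.04,"ty":-0.09,"tz":0,"rx":0,"ry":0,"rz":0.8,"claw":0.0854}
    - {"tx":0.06,"ty":-0.135,"tz":0,"rx":0,"ry":0,"rz":1.2,"claw":0.0854}
    - {"tx":0.075,"ty":-0.18,"tz":0,"rx":0,"ry":0,"rz":1.6,"claw":0.0854}
    - {"tx":0.09,"ty":-0.227,"tz":0,"rx":0,"ry":0,"rz":2.0,"claw":0.0854}
    - {"tx":0.105,"ty":-0.275,"tz":0,"rx":0,"ry":0,"rz":2.4,"claw":0.0854}
    - {"tx":0.115,"ty":-0.323,"tz":0,"rx":0,"ry":0,"rz":2.8,"claw":0.0854}
    - {"tx":0.125,"ty":-0.37,"tz":0,"rx":0,"ry":0,"rz":3.2,"claw":0.0854}
    - {"tx":0.135,"ty":-0.42,"tz":0,"rx":0,"ry":0,"rz":3.6,"claw":0.0854}
    - {"tx":0.14,"ty":-0.468,"tz":0,"rx":0,"ry":0,"rz":4.0,"claw":0.0854}
    - {"tx":0.145,"ty":-0.517,"tz":0,"rx":0,"ry":0,"rz":4.4,"claw":0.0854}
    - {"tx":0.15,"ty":-0.565,"tz":0,"rx":0,"ry":0,"rz":4.8,"claw":0.0854}

```text
clock: 2.25
eef_pos: [393.2, 32.0, 615.8]
tool_rot: [3.135, -0.001, -3.108]
force: [2.1, -0.2, -0.0]
width: 85.6
```

Call:
apply_moves:
  increments:
    - {"tx":0.01,"ty":-0.048,"tz":0,"rx":0,"ry":0,"rz":0.6,"claw":0.0854}
    - {"tx":0.02,"ty":-0.096,"tz":0,"rx":0,"ry":0,"rz":1.2,"claw":0.0854}
    - {"tx":0.03,"ty":-0.144,"tz":0,"rx":0,"ry":0,"rz":1.8,"claw":0.0854}
    - {"tx":0.04,"ty":-0.192,"tz":0,"rx":0,"ry":0,"rz":2.4,"claw":0.0854}
    - {"tx":0.05,"ty":-0.24,"tz":0,"rx":0,"ry":0,"rz":3.0,"claw":0.0854}
    - {"tx":0.07,"ty":-0.28,"tz":-0.02,"rx":0,"ry":0,"rz":3.6,"claw":0.0854}
    - {"tx":0.1,"ty":-0.287,"tz":-0.06,"rx":0,"ry":0,"rz":4.1,"claw":0.0854}
    - {"tx":0.12,"ty":-0.287,"tz":-0.105,"rx":0,"ry":0,"rz":4.1,"claw":0.0854}
    - {"tx":0.13,"ty":-0.287,"tz":-0.15,"rx":0,"ry":0,"rz":4.1,"claw":0.0854}
    - {"tx":0.14,"ty":-0.287,"tz":-0.2,"rx":0,"ry":0,"rz":4.1,"claw":0.05}
    - {"tx":0.145,"ty":-0.287,"tz":-0.25,"rx":0,"ry":0,"rz":4.1,"claw":0.05}
    - {"tx":0.145,"ty":-0.287,"tz":-0.27,"rx":0,"ry":0,"rz":4.1,"claw":0.05}

```text
clock: 3.45
eef_pos: [536.9, -250.2, 340.3]
tool_rot: [3.128, -0.007, -2.751]
force: [0.0, 0.6, 0.7]
width: 50.2
```

```bash
python3 - <<'E'
from h import *
s=read_state();print(s['eef_pos'],s['tool_rot'],s['qpos'])
c=calibration('wrist');im=get_image('wrist');np.savez('pics/w1.npz',im=im,**c);print(c)
for n,p in dict(knob=(561.5,-191.5,143),ring=(545.5,-269.9,105),hole=(379,-275,52),brush=(380,-276,148),cup=(507.5,-461,75)).items():
    u=proj(c,p,True);print(n,np.round(u));cv2.drawMarker(im,tuple(int(x) for x in u),(255,0,255),0,8)
cv2.imwrite('pics/w1.png',im[:,:,::-1])
E
```

```text
[ 536.90782006 -250.20977514  340.34076878] [ 3.12759017 -0.0065116  -2.75099113] [ 0.02699276  0.50673694  0.59495978  1.5282789  -0.29761936  1.2132019
  2.63391992]
{'camera_matrix': array([[325.1922621 ,   0.        , 277.95847626],
       [  0.        , 325.1922621 , 208.88577867],
       [  0.        ,   0.        ,   1.        ]]), 'origin': array([ 465.79542952, -281.41888775,  484.07396218]), 'attitude': array([-0.30877673, -0.01383464,  1.96051249])}
knob [316. 221.]
ring [257. 175.]
hole [303.  51.]
brush [310.  36.]
cup [134.  93.]
```

View pics/w1.png

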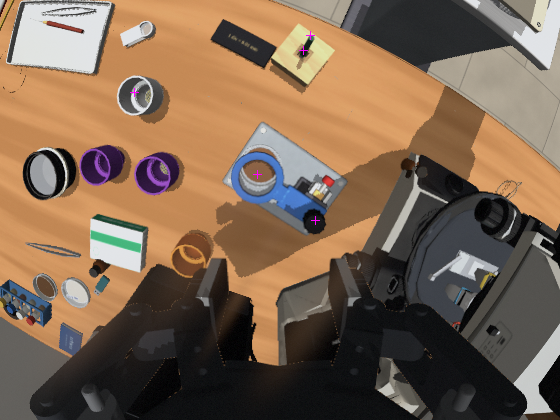

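Call:
apply_moves:
  increments:
    - {"tx":0.01,"ty":0.03,"tz":-0.03,"rx":0,"ry":0,"rz":0,"claw":0.05}
    - {"tx":0.021,"ty":0.0585,"tz":-0.06,"rx":0,"ry":0,"rz":0,"claw":0.05}
    - {"tx":0.021,"ty":0.0585,"tz":-0.1,"rx":0,"ry":0,"rz":0,"claw":0.05}
    - {"tx":0.021,"ty":0.0585,"tz":-0.14,"rx":0,"ry":0,"rz":0,"claw":0.05}
    - {"tx":0.021,"ty":0.0585,"tz":-0.165,"rx":0,"ry":0,"rz":0,"claw":0.05}
    - {"tx":0.021,"ty":0.0585,"tz":-0.165,"rx":0,"ry":0,"rz":0,"claw":0.05}
    - {"tx":0.021,"ty":0.0585,"tz":-0.165,"rx":0,"ry":0,"rz":0,"claw":0.05}

```text
clock: 4.2
eef_pos: [560.4, -194.6, 182.2]
tool_rot: [3.136, 0.0, -2.752]
force: [0.7, -0.5, 0.6]
width: 49.9
```

```bash
python3 - <<'E'
from h import *
s=read_state();print(s['eef_pos'],s['tool_rot'],s['qpos'])
c=calibration('wrist');im=get_image('wrist')
u=proj(c,(561.5,-191.5,143),True);print(u);r=[int(u[0])-30,int(u[1])-30,int(u[0])+30,int(u[1])+30]
h=cv2.cvtColor(im[r[1]:r[3],r[0]:r[2]],cv2.COLOR_RGB2HSV)
cv2.drawMarker(im,tuple(int(x) for x in u),(255,0,255),0,6)
cv2.imwrite('pics/w2.png',cv2.resize(im[100:400,130:430],None,fx=2,fy=2)[:,:,::-1])
E
```

```text
[ 560.39441515 -194.64291033  182.22687693] [ 3.13565878e+00  2.31457103e-04 -2.75200677e+00] [-0.0234748   0.65717869  0.50964609  1.73905115 -0.41118191  0.85729654
  2.6327524 ]
(np.float64(281.42526661243545), np.float64(241.9725872905284))
```

View pics/w2.png

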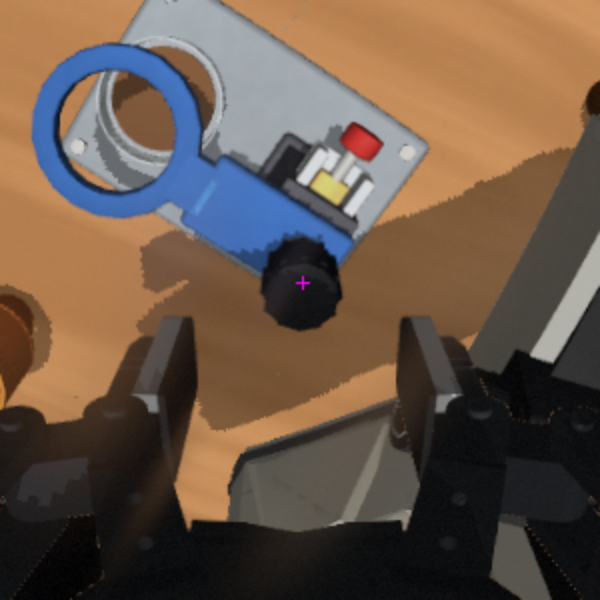

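Call:
apply_moves:
  increments:
    - {"tx":0.0025,"ty":0.003,"tz":-0.02,"rx":0,"ry":0,"rz":0,"claw":0.05}
    - {"tx":0.0025,"ty":0.003,"tz":-0.045,"rx":0,"ry":0,"rz":0,"claw":0.05}
    - {"tx":0.0025,"ty":0.003,"tz":-0.068,"rx":0,"ry":0,"rz":0,"claw":0.05}
    - {"tx":0.0025,"ty":0.003,"tz":-0.068,"rx":0,"ry":0,"rz":0,"claw":0.05}
    - {"tx":0.0025,"ty":0.003,"tz":-0.068,"rx":0,"ry":0,"rz":0,"claw":0.05}

```text
clock: 4.75
eef_pos: [563.6, -191.9, 115.1]
tool_rot: [3.137, 0.002, -2.752]
force: [-0.4, -0.4, 0.4]
width: 50.1
```

Call:
apply_moves:
  increments:
    - {"tx":0,"ty":0,"tz":0,"rx":0,"ry":0,"rz":0,"claw":0.015}
    - {"tx":0,"ty":0,"tz":0,"rx":0,"ry":0,"rz":0,"claw":0.015}
    - {"tx":0,"ty":0,"tz":0,"rx":0,"ry":0,"rz":0,"claw":0.015}
    - {"tx":0,"ty":0,"tz":0,"rx":0,"ry":0,"rz":0,"claw":0.015}
    - {"tx":0,"ty":0,"tz":0,"rx":0,"ry":0,"rz":0,"claw":0.015}

```text
clock: 5.25
eef_pos: [563.6, -191.5, 115.2]
tool_rot: [3.137, 0.002, -2.752]
force: [-1.0, 1.1, 5.7]
width: 22.4
```

Call:
apply_moves:
  increments:
    - {"tx":0,"ty":0,"tz":0.008,"rx":0,"ry":0,"rz":0,"claw":0.015}
    - {"tx":0,"ty":0,"tz":0.016,"rx":0,"ry":0,"rz":0,"claw":0.015}
    - {"tx":0,"ty":0,"tz":0.024,"rx":0,"ry":0,"rz":0,"claw":0.015}
    - {"tx":0,"ty":0,"tz":0.032,"rx":0,"ry":0,"rz":0,"claw":0.015}
    - {"tx":0,"ty":0,"tz":0.038,"rx":0,"ry":0,"rz":0,"claw":0.015}
    - {"tx":0,"ty":0,"tz":0.041,"rx":0,"ry":0,"rz":0,"claw":0.015}
    - {"tx":0,"ty":0,"tz":0.041,"rx":0,"ry":0,"rz":0,"claw":0.015}
    - {"tx":0,"ty":0,"tz":0.041,"rx":0,"ry":0,"rz":0,"claw":0.015}

```text
clock: 6.05
eef_pos: [563.5, -191.4, 154.8]
tool_rot: [3.137, 0.002, -2.752]
force: [5.2, -0.5, -1.5]
width: 22.1
```

```bash
python3 - <<'E'
from h import *
s=read_state();print(s['eef_pos'],s['force'],s['width'])
S=get_image('side');T=get_image('top')
for n,im,roi in (('S',S,(240,130,330,230)),('T',T,(240,165,310,245))):
    print(n,blobs(im,(100,120,60),(125,255,255),roi)[0],blobs(im,(0,150,100),(8,255,255),(240,150,310,240),2)[0])
cv2.imwrite('pics/s3.png',cv2.resize(S[130:260,220:350],None,fx=4.5,fy=4.5,interpolation=cv2.INTER_CUBIC)[:,:,::-1])
E
```

```text
[ 563.45614311 -191.42100899  154.83013103] [ 5.19120733 -0.52974653 -1.50466807] 22.102962266518812
S [(np.int32(667), (np.int32(271), np.int32(160), np.int32(38), np.int32(42)), array([287.1, 182.3]))] [(np.int32(3), (np.int32(282), np.int32(186), np.int32(3), np.int32(1)), array([283., 186.])), (np.int32(41), (np.int32(256), np.int32(190), np.int32(7), np.int32(9)), array([258.7, 194. ]))]
T [(np.int32(738), (np.int32(240), np.int32(180), np.int32(56), np.int32(34)), array([266.7, 194.7]))] []
```

View pics/s3.png

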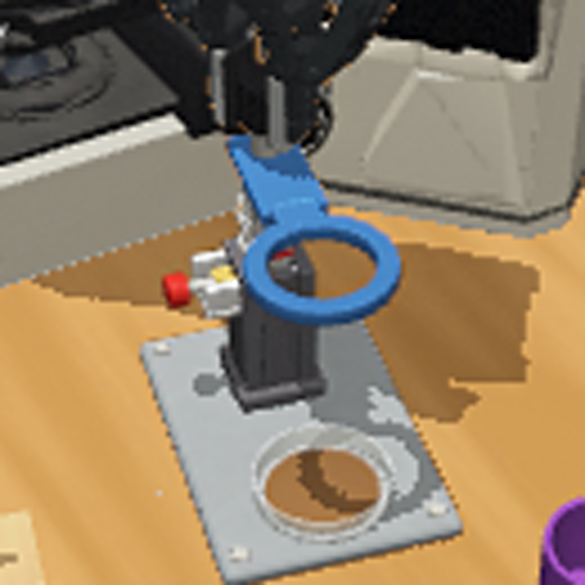

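Call:
apply_moves:
  increments:
    - {"tx":0,"ty":0,"tz":0,"rx":0,"ry":0,"rz":0,"claw":0.05}
    - {"tx":0,"ty":0,"tz":0,"rx":0,"ry":0,"rz":0,"claw":0.05}
    - {"tx":0,"ty":0,"tz":0,"rx":0,"ry":0,"rz":0,"claw":0.05}
    - {"tx":0,"ty":0,"tz":0,"rx":0,"ry":0,"rz":0,"claw":0.05}
    - {"tx":0,"ty":0,"tz":0.03,"rx":0,"ry":0,"rz":0,"claw":0.05}
    - {"tx":0,"ty":0,"tz":0.07,"rx":0,"ry":0,"rz":0,"claw":0.05}
    - {"tx":0,"ty":-0.02,"tz":0.11,"rx":0,"ry":0,"rz":0,"claw":0.05}
    - {"tx":-0.01,"ty":-0.06,"tz":0.125,"rx":0,"ry":0,"rz":-1.5,"claw":0.07}
    - {"tx":-0.03,"ty":-0.1,"tz":0.125,"rx":0,"ry":0,"rz":-3,"claw":0.085}
    - {"tx":-0.05,"ty":-0.14,"tz":0.125,"rx":0,"ry":0,"rz":-4.5,"claw":0.085}
    - {"tx":-0.06,"ty":-0.18,"tz":0.125,"rx":0,"ry":0,"rz":-6,"claw":0.085}
    - {"tx":-0.06,"ty":-0.22,"tz":0.125,"rx":0,"ry":0,"rz":-7.5,"claw":0.085}

```text
clock: 7.35
eef_pos: [500.3, -412.9, 279.9]
tool_rot: [3.135, -0.001, 2.869]
force: [1.5, -0.6, -0.5]
width: 85.2
```

```bash
python3 - <<'E'
from h import *
ct=calibration('top');cs=calibration('side')
print('purple',onz(ct,347.6,177.3,75),onz(ct,393.5,165,75))
S=get_image('side');T=get_image('top');np.save('pics/T4.npy',T)
print('red',blobs(S,(0,150,100),(8,255,255),(240,150,310,240),2)[0])
print(blobs(S,(100,120,60),(125,255,255),(240,130,330,230))[0],blobs(T,(100,120,60),(125,255,255),(210,165,310,245))[0])
s=read_state();print(s['eef_pos'],s['tool_rot'],s['qpos'])
c=calibration('wrist');im=get_image('wrist');np.savez('pics/w4.npz',im=im,**c)
print(proj(c,(507.5,-461,75),True))
cv2.imwrite('pics/w4.png',im[:,:,::-1])
E
```

```text
purple [ 593.86860879 -400.57898546   75.        ] [ 615.31058549 -488.79167488   75.        ]
red [(np.int32(2), (np.int32(283), np.int32(187), np.int32(2), np.int32(1)), array([283.5, 187. ])), (np.int32(32), (np.int32(256), np.int32(191), np.int32(6), np.int32(7)), array([259. , 193.9]))]
[(np.int32(652), (np.int32(271), np.int32(160), np.int32(37), np.int32(44)), array([286.6, 183.3]))] []
[ 499.09089306 -417.6249149   279.36431982] [ 3.14083783e+00 -1.06580490e-03  2.86685185e+00] [ 0.25679633  0.68312161  0.73075549  1.4652836  -0.47397379  1.17606305
  2.35569774]
(np.float64(241.8256720638021), np.float64(196.6685379313873))
```

View pics/w4.png

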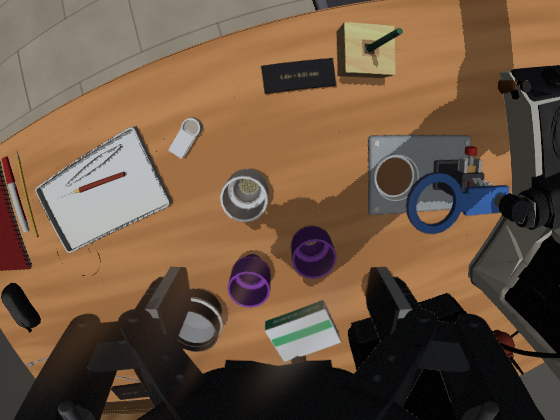

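Call:
apply_moves:
  increments:
    - {"tx":0.0045,"ty":-0.0485,"tz":-0.03,"rx":0,"ry":0,"rz":0,"claw":0.085}
    - {"tx":0.0045,"ty":-0.0485,"tz":-0.075,"rx":0,"ry":0,"rz":0,"claw":0.085}
    - {"tx":0.0045,"ty":-0.0485,"tz":-0.115,"rx":0,"ry":0,"rz":0,"claw":0.085}
    - {"tx":0.0045,"ty":-0.0485,"tz":-0.145,"rx":0,"ry":0,"rz":0,"claw":0.085}
    - {"tx":0.0045,"ty":-0.0485,"tz":-0.155,"rx":0,"ry":0,"rz":0,"claw":0.085}
    - {"tx":0.0045,"ty":-0.0485,"tz":-0.155,"rx":0,"ry":0,"rz":0,"claw":0.085}
    - {"tx":0.0045,"ty":-0.0485,"tz":-0.155,"rx":0,"ry":0,"rz":0,"claw":0.085}
    - {"tx":0.0045,"ty":-0.0485,"tz":-0.155,"rx":0,"ry":0,"rz":0,"claw":0.085}

```text
clock: 8.3
eef_pos: [508.1, -460.6, 126.7]
tool_rot: [3.137, 0.003, 2.878]
force: [-1.0, -0.3, 0.3]
width: 84.6
```

```bash
cat > rim.py <<'E'
from h import *
import sys
# bright grey rim of the cup seen by the wrist camera near its expected place
def rim(guess,name):
    s=read_state();c=calibration('wrist');im=get_image('wrist')
    u=proj(c,guess,True);e=proj(c,np.add(guess,[0,27,0]),True);r=np.hypot(u[0]-e[0],u[1]-e[1])
    h=cv2.cvtColor(im,cv2.COLOR_RGB2HSV);m=((h[...,1]<60)&(h[...,2]>120)).astype('u1')
    yy,xx=np.mgrid[:420,:560];d=np.hypot(xx-u[0],yy-u[1]);m[d>1.35*r]=0
    k,_=cv2.findContours(m,cv2.RETR_EXTERNAL,cv2.CHAIN_APPROX_NONE);k=max(k,key=cv2.contourArea)
    (cx,cy),rr=cv2.minEnclosingCircle(k)
    print('tcp',s['eef_pos'].round(1),s['tool_rot'].round(3),'guess px',np.round(u,1),round(r,1),'fit',round(cx,1),round(cy,1),round(rr,1),'->',onz(c,cx,cy,guess[2],True).round(1))
    cv2.circle(im,(int(cx),int(cy)),int(rr),(255,0,255),1);cv2.imwrite(f'pics/{name}.png',im[:,:,::-1])
E
python3 -c "
from rim import *
z=np.load('pics/w4.npz');print(onz(z,245,197,75,True))
rim((508.4,-458.5,75),'w5')"
```

```text
[ 508.84756068 -457.68684015   75.        ]
tcp [ 508.1 -460.6  126.7] [3.137e+00 3.000e-03 2.878e+00] guess px [279.9 230.8] 41.9 fit 277.6 232.0 41.0 -> [ 508.8 -460.1   75. ]
```

Call:
apply_moves:
  increments:
    - {"tx":0.001,"ty":0.0005,"tz":-0.03,"rx":0,"ry":0,"rz":0,"claw":0.085}
    - {"tx":0.001,"ty":0.0005,"tz":-0.06,"rx":0,"ry":0,"rz":0,"claw":0.085}
    - {"tx":0.001,"ty":0.0005,"tz":-0.086,"rx":0,"ry":0,"rz":0,"claw":0.085}
    - {"tx":0.001,"ty":0.0005,"tz":-0.086,"rx":0,"ry":0,"rz":0,"claw":0.085}
    - {"tx":0.001,"ty":0.0005,"tz":-0.086,"rx":0,"ry":0,"rz":0,"claw":0.07}
    - {"tx":0.001,"ty":0.0005,"tz":-0.086,"rx":0,"ry":0,"rz":0,"claw":0.06}
    - {"tx":0.001,"ty":0.0005,"tz":-0.086,"rx":0,"ry":0,"rz":0,"claw":0.045}
    - {"tx":0.001,"ty":0.0005,"tz":-0.086,"rx":0,"ry":0,"rz":0,"claw":0.045}
    - {"tx":0.001,"ty":0.0005,"tz":-0.086,"rx":0,"ry":0,"rz":0,"claw":0.045}
    - {"tx":0.001,"ty":0.0005,"tz":-0.086,"rx":0,"ry":0,"rz":0,"claw":0.045}

```text
clock: 9.35
eef_pos: [509.3, -460.8, 41.1]
tool_rot: [3.138, 0.004, 2.877]
force: [0.1, 0.1, 5.9]
width: 52.7
```

Call:
apply_moves:
  increments:
    - {"tx":0,"ty":0,"tz":0.03,"rx":0,"ry":0,"rz":0,"claw":0.045}
    - {"tx":0,"ty":0,"tz":0.075,"rx":0,"ry":0,"rz":0,"claw":0.045}
    - {"tx":0,"ty":0,"tz":0.12,"rx":0,"ry":0,"rz":0,"claw":0.045}
    - {"tx":0.005,"ty":0.01,"tz":0.16,"rx":0,"ry":0,"rz":0,"claw":0.045}
    - {"tx":0.03,"ty":0.04,"tz":0.18,"rx":0,"ry":0,"rz":0,"claw":0.045}
    - {"tx":0.055,"ty":0.075,"tz":0.185,"rx":0,"ry":0,"rz":0,"claw":0.045}
    - {"tx":0.08,"ty":0.11,"tz":0.185,"rx":0,"ry":0,"rz":0,"claw":0.045}
    - {"tx":0.1,"ty":0.14,"tz":0.185,"rx":0,"ry":0,"rz":0,"claw":0.045}
    - {"tx":0.112,"ty":0.165,"tz":0.185,"rx":0,"ry":0,"rz":0,"claw":0.045}
    - {"tx":0.112,"ty":0.165,"tz":0.185,"rx":0,"ry":0,"rz":0,"claw":0.045}
    - {"tx":0.112,"ty":0.165,"tz":0.185,"rx":0,"ry":0,"rz":0,"claw":0.045}

```text
clock: 10.45
eef_pos: [620.3, -293.7, 224.0]
tool_rot: [3.136, 0.0, 2.879]
force: [-1.3, -0.4, -1.8]
width: 52.6
```

```bash
python3 - <<'E'
from rim import *
s=read_state();tcp=s['eef_pos']
rim(tuple(tcp+[0,0,34]),'w6r')
c=calibration('wrist');im=get_image('wrist')
u=proj(c,(545.5,-269.9,141),True);print('pred',u)
h=cv2.cvtColor(im,cv2.COLOR_RGB2HSV);m=cv2.inRange(h,(100,120,50),(125,255,255))
yy,xx=np.mgrid[:420,:560];m[np.hypot(xx-u[0],yy-u[1])>90]=0
k,hi=cv2.findContours(m,cv2.RETR_CCOMP,cv2.CHAIN_APPROX_NONE)
for i,q in enumerate(k):
    if cv2.contourArea(q)>300:
        (cx,cy),r=cv2.minEnclosingCircle(q);print(hi[0][i][3],cv2.contourArea(q),round(cx,1),round(cy,1),round(r,1),onz(c,cx,cy,141,True).round(1))
        if hi[0][i][3]>=0:
            e=cv2.fitEllipse(q);print(e,onz(c,*e[0],141,True).round(1));cv2.ellipse(im,e,(255,0,255),1)
cv2.imwrite('pics/w6.png',im[:,:,::-1])
E
```

```text
tcp [ 620.3 -293.7  224. ] [3.136 0.    2.879] guess px [276.9 309.8] 66.5 fit 278.1 308.5 64.4 -> [ 619.8 -293.1  258. ]
pred (np.float64(283.6272813907241), np.float64(107.56481052747999))
-1 7787.5 307.9 108.3 66.4 [ 550.2 -253.9  141. ]
0 3312.0 286.7 112.5 33.1 [ 549.4 -268.8  141. ]
((286.61614990234375, 112.29251861572266), (64.7165298461914, 65.22928619384766), 95.50370788574219) [ 549.2 -268.8  141. ]
```

View pics/w6.png

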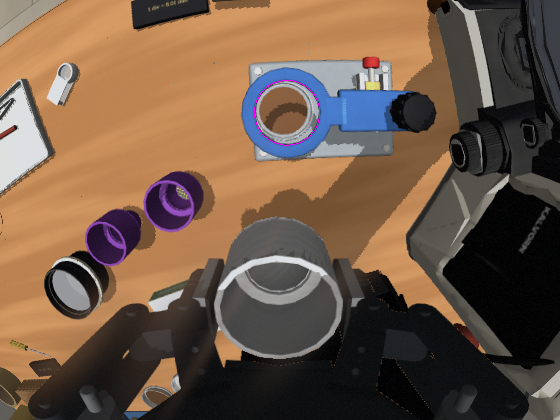

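Call:
apply_moves:
  increments:
    - {"tx":-0.03,"ty":0.01,"tz":0,"rx":0,"ry":0,"rz":0,"claw":0.045}
    - {"tx":-0.06,"ty":0.02,"tz":0,"rx":0,"ry":0,"rz":0,"claw":0.045}
    - {"tx":-0.072,"ty":0.024,"tz":0,"rx":0,"ry":0,"rz":0,"claw":0.045}
    - {"tx":-0.072,"ty":0.024,"tz":0,"rx":0,"ry":0,"rz":0,"claw":0.045}
    - {"tx":-0.072,"ty":0.024,"tz":-0.015,"rx":0,"ry":0,"rz":0,"claw":0.045}
    - {"tx":-0.072,"ty":0.024,"tz":-0.03,"rx":0,"ry":0,"rz":0,"claw":0.045}
    - {"tx":-0.072,"ty":0.024,"tz":-0.04,"rx":0,"ry":0,"rz":0,"claw":0.045}
    - {"tx":-0.072,"ty":0.024,"tz":-0.048,"rx":0,"ry":0,"rz":0,"claw":0.045}
    - {"tx":-0.072,"ty":0.024,"tz":-0.053,"rx":0,"ry":0,"rz":0,"claw":0.045}
    - {"tx":-0.072,"ty":0.024,"tz":-0.058,"rx":0,"ry":0,"rz":0,"claw":0.045}

```text
clock: 11.55
eef_pos: [548.1, -270.5, 164.7]
tool_rot: [3.136, -0.0, 2.877]
force: [0.2, -1.1, -0.9]
width: 52.6
```

Call:
apply_moves:
  increments:
    - {"tx":0.0005,"ty":0.001,"tz":-0.004,"rx":0,"ry":0,"rz":0,"claw":0.045}
    - {"tx":0.0005,"ty":0.001,"tz":-0.008,"rx":0,"ry":0,"rz":0,"claw":0.045}
    - {"tx":0.0005,"ty":0.001,"tz":-0.011,"rx":0,"ry":0,"rz":0,"claw":0.045}
    - {"tx":0.0005,"ty":0.001,"tz":-0.0125,"rx":0,"ry":0,"rz":0,"claw":0.045}
    - {"tx":0.0005,"ty":0.001,"tz":-0.0125,"rx":0,"ry":0,"rz":0,"claw":0.045}

```text
clock: 12.05
eef_pos: [548.5, -269.2, 152.8]
tool_rot: [3.135, -0.0, 2.877]
force: [-0.1, -0.0, 0.1]
width: 52.7
```

Call:
apply_moves:
  increments:
    - {"tx":0,"ty":0,"tz":-0.001,"rx":0,"ry":0,"rz":0,"claw":0.045}
    - {"tx":0,"ty":0,"tz":-0.002,"rx":0,"ry":0,"rz":0,"claw":0.045}
    - {"tx":0,"ty":0,"tz":-0.002,"rx":0,"ry":0,"rz":0,"claw":0.045}

```text
clock: 12.35
eef_pos: [548.8, -269.4, 151.7]
tool_rot: [3.135, 0.001, 2.877]
force: [-0.9, 1.1, 4.7]
width: 52.5
```

Call:
apply_moves:
  increments:
    - {"tx":0,"ty":0,"tz":0,"rx":0,"ry":0,"rz":0,"claw":0.068}
    - {"tx":0,"ty":0,"tz":0,"rx":0,"ry":0,"rz":0,"claw":0.068}
    - {"tx":0,"ty":0,"tz":0,"rx":0,"ry":0,"rz":0,"claw":0.068}
    - {"tx":0,"ty":0,"tz":0.02,"rx":0,"ry":0,"rz":0,"claw":0.068}
    - {"tx":0,"ty":0,"tz":0.06,"rx":0,"ry":0,"rz":0,"claw":0.068}
    - {"tx":0,"ty":0,"tz":0.1,"rx":0,"ry":0,"rz":0,"claw":0.068}
    - {"tx":-0.02,"ty":-0.02,"tz":0.13,"rx":0,"ry":0,"rz":0,"claw":0.06}
    - {"tx":-0.06,"ty":-0.03,"tz":0.13,"rx":0,"ry":0,"rz":0,"claw":0.05}
    - {"tx":-0.06,"ty":-0.03,"tz":0.13,"rx":0,"ry":0,"rz":0,"claw":0.05}

```text
clock: 13.25
eef_pos: [482.9, -302.5, 282.4]
tool_rot: [3.137, -0.001, 2.869]
force: [0.1, -0.5, -0.6]
width: 50.1
```

```bash
python3 - <<'E'
from rim import *
rim((549,-269,186),'w7')
c=calibration('wrist');w=get_image('wrist');S=get_image('side');np.savez('pics/w7.npz',im=w,**c);print(c['origin'],c['attitude'])
print('px hole',proj(c,(379,-275,52),True),'btop',proj(c,(380,-276,148),True))
b=blobs(w,(60,80,15),(95,255,255),(150,0,450,420),15)[0];print(b)
a=np.vstack([cv2.resize(S[130:270,190:350],(480,420),interpolation=cv2.INTER_CUBIC)])
print(read_state()['eef_pos'],read_state()['qpos'])
cv2.imwrite('pics/m7.png',cv2.resize(np.hstack([a,w[:,150:510]]),(800,400))[:,:,::-1])
E
```

```text
tcp [ 482.9 -302.5  282.4] [ 3.137e+00 -1.000e-03  2.869e+00] guess px [335.8 271. ] 31.5 fit 334.6 269.2 31.1 -> [ 547.  -269.6  186. ]
[ 409.79248917 -279.91404246  424.94365146] [-0.3155159  -0.00668102  1.300248  ]
px hole (np.float64(272.6167821869944), np.float64(79.33503404219994)) btop (np.float64(270.6917580264958), np.float64(71.49509641278902))
[(np.int32(67), (np.int32(270), np.int32(71), np.int32(7), np.int32(14)), array([273. ,  77.1])), (np.int32(174), (np.int32(220), np.int32(323), np.int32(31), np.int32(17)), array([236.1, 330.7])), (np.int32(313), (np.int32(219), np.int32(341), np.int32(41), np.int32(18)), array([238.9, 349.4]))]
[ 488.9800535  -298.75806458  280.74052809] [ 0.02446139  0.56791417  0.7761105   1.68689158 -0.45032279  1.07569664
  2.24899664]
```

View pics/m7.png

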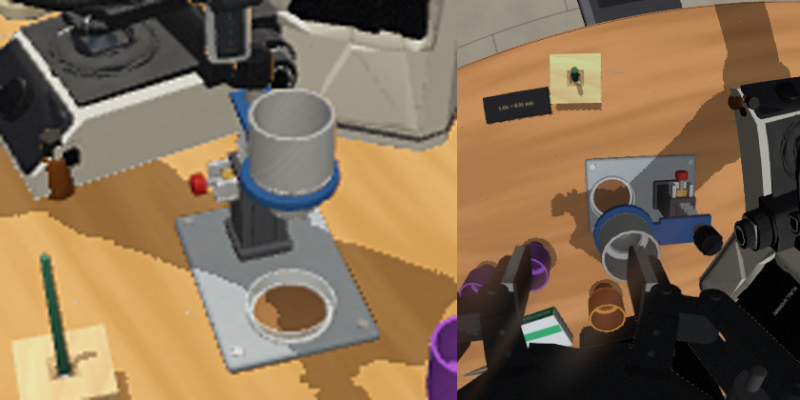

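Call:
apply_moves:
  increments:
    - {"tx":-0.03,"ty":0.005,"tz":-0.01,"rx":0,"ry":0,"rz":0.1,"claw":0.04}
    - {"tx":-0.06,"ty":0.01,"tz":-0.03,"rx":0,"ry":0,"rz":0.2,"claw":0.04}
    - {"tx":-0.08,"ty":0.0155,"tz":-0.054,"rx":0,"ry":0,"rz":0.2,"claw":0.04}
    - {"tx":-0.08,"ty":0.0155,"tz":-0.054,"rx":0,"ry":0,"rz":0.2,"claw":0.04}
    - {"tx":-0.08,"ty":0.0155,"tz":-0.054,"rx":0,"ry":0,"rz":0.2,"claw":0.04}
    - {"tx":-0.08,"ty":0.0155,"tz":-0.054,"rx":0,"ry":0,"rz":0.2,"claw":0.04}

```text
clock: 14.0
eef_pos: [410.7, -284.3, 227.4]
tool_rot: [3.136, 0.002, 2.896]
force: [0.4, -0.8, 0.2]
width: 40.2
```

```bash
python3 - <<'E'
from h import *
s=read_state();print(s['eef_pos'],s['tool_rot'],s['qpos'])
c=calibration('wrist');im=get_image('wrist')
print('pred mouth',proj(c,(379,-275,52),True),'top',proj(c,(380,-276,148),True))
b,m=blobs(im,(55,70,10),(95,255,255),(150,0,400,300),15);print(b)
h=cv2.inRange(cv2.cvtColor(im,cv2.COLOR_RGB2HSV),(15,30,140),(38,150,255))
k,_=cv2.findContours(h,cv2.RETR_EXTERNAL,cv2.CHAIN_APPROX_NONE);k=max(k,key=cv2.contourArea);r=cv2.minAreaRect(k);bx=cv2.boxPoints(r)
print(r);w=np.array([onz(c,*p,52,True) for p in bx]);print(w.round(1),w.mean(0).round(1))
for i in range(4): d=w[(i+1)%4]-w[i];print(np.hypot(*d[:2]).round(1),np.degrees(np.arctan2(d[1],d[0])).round(1))
cr=cv2.resize(im[0:260,180:380],None,fx=2.3,fy=2.3,interpolation=cv2.INTER_CUBIC);cv2.imwrite('pics/w8.png',cr[:,:,::-1])
E
```

```text
[ 410.68813049 -284.25019794  227.35727629] [3.13636044e+00 1.91055494e-03 2.89639090e+00] [ 0.04619036  0.51748033  0.75353151  1.94738195 -0.47112761  0.85894576
  2.37733099]
pred mouth (np.float64(277.6353582067136), np.float64(152.57096383817114)) top (np.float64(277.21293230650843), np.float64(174.00128980832397))
[(np.int32(134), (np.int32(276), np.int32(157), np.int32(8), np.int32(23)), array([279.5, 168.8]))]
((111.95103454589844, 109.29399871826172), (52.97105026245117, 115.51907348632812), 69.5026626586914)
[[ 249.6 -512.8   52. ]
 [ 258.8 -369.1   52. ]
 [ 314.1 -363.7   52. ]
 [ 313.3 -505.8   52. ]] [ 283.9 -437.9   52. ]
144.0 86.3
55.6 5.6
142.1 -90.3
64.1 -173.8
```

View pics/w8.png

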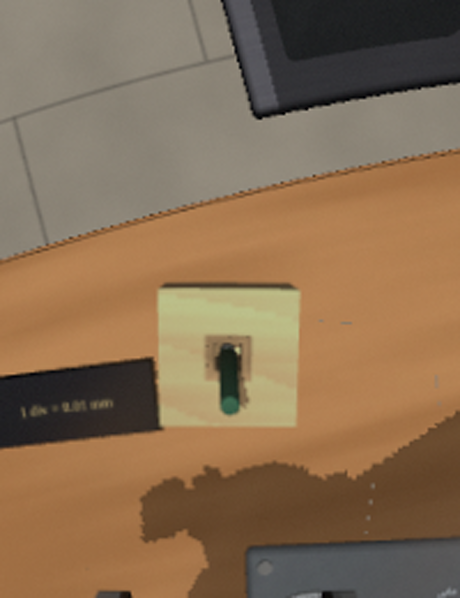

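```bash
python3 - <<'E'
from h import *
c=calibration('wrist');f=lambda x,y,z:onz(c,180+x/2.3,y/2.3,z,True)
w=np.array([f(x,y,52) for x,y in [(160,287),(299,288),(297,427),(160,427)]]);print(w.round(1),w.mean(0))
for i in range(4): d=w[(i+1)%4]-w[i];print(np.hypot(*d[:2]).round(1),np.degrees(np.arctan2(d[1],d[0])).round(1))
print('mouth',f(229,358,52),'top',f(230,405,148),f(229,350,58))
E
```

```text
[[ 345.3 -294.8   52. ]
 [ 360.  -237.8   52. ]
 [ 419.3 -252.4   52. ]
 [ 404.5 -310.8   52. ]] [ 382.2801309  -273.92993505   52.        ]
58.8 75.5
61.0 -13.8
60.3 -104.2
61.3 164.9
mouth [ 382.31160775 -273.96893285   52.        ] top [ 381.78145963 -274.5349444   148.        ] [ 378.0813694  -272.97351667   58.        ]
```

Call:
apply_moves:
  increments:
    - {"tx":-0.029,"ty":0.0095,"tz":-0.01,"rx":0,"ry":0,"rz":0,"claw":0.04}
    - {"tx":-0.029,"ty":0.0095,"tz":-0.03,"rx":0,"ry":0,"rz":0,"claw":0.04}
    - {"tx":-0.029,"ty":0.0095,"tz":-0.06,"rx":0,"ry":0,"rz":0,"claw":0.04}
    - {"tx":-0.029,"ty":0.0095,"tz":-0.09,"rx":0,"ry":0,"rz":0,"claw":0.04}
    - {"tx":-0.029,"ty":0.0095,"tz":-0.115,"rx":0,"ry":0,"rz":0,"claw":0.04}
    - {"tx":-0.029,"ty":0.0095,"tz":-0.1265,"rx":0,"ry":0,"rz":0,"claw":0.04}
    - {"tx":-0.029,"ty":0.0095,"tz":-0.1265,"rx":0,"ry":0,"rz":0,"claw":0.04}
    - {"tx":-0.029,"ty":0.0095,"tz":-0.1265,"rx":0,"ry":0,"rz":0,"claw":0.04}

```text
clock: 14.85
eef_pos: [380.4, -275.0, 101.0]
tool_rot: [3.136, 0.001, 2.894]
force: [0.0, 0.2, 0.2]
width: 40.1
```

```bash
python3 - <<'E'
from h import *
s=read_state();print(s['eef_pos'],s['tool_rot'],s['force'])
c=calibration('wrist');im=get_image('wrist')
print('pred tip of brush',proj(c,(381.5,-275,148),True),'tcp px',proj(c,s['eef_pos']+[0,0,47],True))
print(blobs(im,(55,70,10),(95,255,255),(200,100,360,350),15)[0])
E
```

```text
[ 380.36150553 -274.98572603  101.04145863] [3.13593663e+00 1.37320637e-03 2.89446736e+00] [0.04443128 0.20465395 0.21713609]
pred tip of brush (np.float64(277.7587466723631), np.float64(331.96958174039554)) tcp px (np.float64(277.04817061135543), np.float64(329.819633598868))
[(np.int32(1053), (np.int32(272), np.int32(241), np.int32(14), np.int32(97)), array([278. , 291.9]))]
```

Call:
apply_moves:
  increments:
    - {"tx":0,"ty":0,"tz":0,"rx":0,"ry":0,"rz":0,"claw":0.02}
    - {"tx":0,"ty":0,"tz":0,"rx":0,"ry":0,"rz":0,"claw":0.01}
    - {"tx":0,"ty":0,"tz":0,"rx":0,"ry":0,"rz":0,"claw":0.004}
    - {"tx":0,"ty":0,"tz":0,"rx":0,"ry":0,"rz":0,"claw":0.004}
    - {"tx":0,"ty":0,"tz":0,"rx":0,"ry":0,"rz":0,"claw":0.004}
    - {"tx":0,"ty":0,"tz":0,"rx":0,"ry":0,"rz":0,"claw":0.004}

```text
clock: 15.5
eef_pos: [380.1, -274.4, 101.1]
tool_rot: [3.135, 0.002, 2.894]
force: [-0.3, 0.7, 6.9]
width: 7.3
```

Call:
apply_moves:
  increments:
    - {"tx":0,"ty":0,"tz":0.015,"rx":0,"ry":0,"rz":0,"claw":0.004}
    - {"tx":0,"ty":0,"tz":0.035,"rx":0,"ry":0,"rz":0,"claw":0.004}
    - {"tx":0,"ty":0,"tz":0.065,"rx":0,"ry":0,"rz":0,"claw":0.004}
    - {"tx":0,"ty":0,"tz":0.1,"rx":0,"ry":0,"rz":0,"claw":0.004}
    - {"tx":0,"ty":0,"tz":0.14,"rx":0,"ry":0,"rz":0,"claw":0.004}
    - {"tx":0,"ty":0,"tz":0.18,"rx":0,"ry":0,"rz":0,"claw":0.004}
    - {"tx":0,"ty":0,"tz":0.21,"rx":0,"ry":0,"rz":0,"claw":0.004}
    - {"tx":0.01,"ty":0,"tz":0.22,"rx":0,"ry":0,"rz":0,"claw":0.004}
    - {"tx":0.04,"ty":0,"tz":0.22,"rx":0,"ry":0,"rz":0,"claw":0.004}
    - {"tx":0.08,"ty":0.002,"tz":0.22,"rx":0,"ry":0,"rz":0,"claw":0.004}
    - {"tx":0.08,"ty":0.002,"tz":0.22,"rx":0,"ry":0,"rz":0,"claw":0.004}
    - {"tx":0.08,"ty":0.002,"tz":0.22,"rx":0,"ry":0,"rz":0,"claw":0.004}

```text
clock: 16.7
eef_pos: [459.7, -271.9, 319.9]
tool_rot: [3.136, -0.001, 2.896]
force: [-0.6, -0.5, 0.1]
width: 7.2
```

```bash
python3 - <<'E'
from rim import *
s=read_state();t=s['eef_pos'];print(t,s['tool_rot'],s['force'],s['qpos'])
c=calibration('wrist');im=get_image('wrist');cs=calibration('side');ct=calibration('top');S=get_image('side');T=get_image('top')
print('tip pred w',proj(c,t-[0,0,95],True),'top end',proj(c,t+[0,0,47],True))
print(blobs(im,(55,70,10),(95,255,255),(200,60,360,380),15)[0])
u=proj(cs,t-[0,0,95]);print('side tip pred',u,'at -20..',proj(cs,t-[0,0,5]))
roi=(int(u[0])-25,int(u[1])-60,int(u[0])+25,int(u[1])+25)
b,m=blobs(S,(55,60,10),(100,255,255),roi,3);print(b)
rim((548.3,-269.5,186),'w9')
E
```

```text
[ 459.68003047 -271.87348488  319.89823976] [ 3.13573492e+00 -1.34711623e-03  2.89577161e+00] [-0.63339589 -0.47622611  0.1152395 ] [-0.06259226  0.47325002  0.83476336  1.73051009 -0.39077082  1.1157354
  2.2195205 ]
tip pred w (np.float64(276.40504383728546), np.float64(210.49350219721012)) top end (np.float64(277.0699195035077), np.float64(329.52014210137395))
[(np.int32(1265), (np.int32(269), np.int32(241), np.int32(18), np.int32(98)), array([278.1, 294.3]))]
side tip pred (np.float64(244.20448872419882), np.float64(167.62513321362664)) at -20.. (np.float64(239.88996223778733), np.float64(119.0733471085499))
[(np.int32(113), (np.int32(238), np.int32(120), np.int32(7), np.int32(27)), array([241. , 133.2]))]
tcp [ 458.3 -272.5  320.5] [ 3.135e+00 -1.000e-03  2.893e+00] guess px [301.9 280.8] 27.3 fit 311.5 277.0 20.8 -> [ 546.5 -259.4  186. ]
```

Call:
apply_moves:
  increments:
    - {"tx":0.03,"ty":0.001,"tz":0,"rx":0,"ry":0,"rz":0,"claw":0.004}
    - {"tx":0.06,"ty":0.002,"tz":0,"rx":0,"ry":0,"rz":0,"claw":0.004}
    - {"tx":0.0885,"ty":0.0025,"tz":0,"rx":0,"ry":0,"rz":0,"claw":0.004}
    - {"tx":0.0885,"ty":0.0025,"tz":0,"rx":0,"ry":0,"rz":0,"claw":0.004}
    - {"tx":0.0885,"ty":0.0025,"tz":0,"rx":0,"ry":0,"rz":0,"claw":0.004}
    - {"tx":0.0885,"ty":0.0025,"tz":0,"rx":0,"ry":0,"rz":0,"claw":0.004}

```text
clock: 17.5
eef_pos: [546.5, -270.4, 320.6]
tool_rot: [3.135, -0.001, 2.892]
force: [-0.5, -0.5, 0.0]
width: 7.5
```

```bash
python3 - <<'E'
from h import *
s=read_state();t=s['eef_pos'];print(t,s['tool_rot'],s['qpos'])
c=calibration('wrist');im=get_image('wrist');h=cv2.cvtColor(im,cv2.COLOR_RGB2HSV)
m=((h[...,1]<50)&(h[...,2]>140)).astype('u1')
for g in [(546.5,-269.5),(548.3,-269.5),(550,-269)]:
    # fraction of true rim ring (r 24..27) that is bright
    sc=[]
    for dx in range(-6,7,2):
        for dy in range(-6,7,2):
            a=np.linspace(0,6.28,60);p=[proj(c,(548+dx+25.5*np.cos(q),-269.5+dy+25.5*np.sin(q),186),True) for q in a]
            v=[m[int(round(y)),int(round(x))] for x,y in p];sc.append((np.mean(v),dx,dy))
    print(sorted(sc)[-6:]);break
u=proj(c,(548,-269.5,186),True);print(u,proj(c,t-[0,0,95],True))
E
```

```text
[ 546.49737501 -270.42473905  320.63476104] [ 3.13536860e+00 -6.12822473e-04  2.89232822e+00] [-0.04433823  0.59491553  0.79865261  1.52640854 -0.44890917  1.2130101
  2.15041564]
[(np.float64(0.48333333333333334), 6, 0), (np.float64(0.5166666666666667), 4, -2), (np.float64(0.5166666666666667), 4, 2), (np.float64(0.65), 2, 2), (np.float64(0.7), 4, 0), (np.float64(0.9333333333333333), 2, 0)]
(np.float64(277.6930743352145), np.float64(197.724304964845)) (np.float64(276.340769742151), np.float64(210.41220649087938))
```

Call:
apply_moves:
  increments:
    - {"tx":0.0035,"ty":0.001,"tz":-0.02,"rx":0,"ry":0,"rz":0,"claw":0.004}
    - {"tx":0.0035,"ty":0.001,"tz":-0.035,"rx":0,"ry":0,"rz":0,"claw":0.004}
    - {"tx":0.0035,"ty":0.001,"tz":-0.047,"rx":0,"ry":0,"rz":0,"claw":0.004}
    - {"tx":0.0035,"ty":0.001,"tz":-0.06,"rx":0,"ry":0,"rz":0,"claw":0.004}
    - {"tx":0.0035,"ty":0.001,"tz":-0.075,"rx":0,"ry":0,"rz":0,"claw":0.004}
    - {"tx":0.0035,"ty":0.001,"tz":-0.088,"rx":0,"ry":0,"rz":0,"claw":0.004}
    - {"tx":0.0035,"ty":0.001,"tz":-0.095,"rx":0,"ry":0,"rz":0,"claw":0.004}
    - {"tx":0.0035,"ty":0.001,"tz":-0.095,"rx":0,"ry":0,"rz":0,"claw":0.004}
    - {"tx":0.0035,"ty":0.001,"tz":-0.095,"rx":0,"ry":0,"rz":0,"claw":0.004}

```text
clock: 18.45
eef_pos: [551.7, -269.1, 225.7]
tool_rot: [3.136, 0.001, 2.894]
force: [-0.3, -0.1, -0.8]
width: 7.4
```

Call:
apply_moves:
  increments:
    - {"tx":-0.001,"ty":0,"tz":-0.006,"rx":0,"ry":0,"rz":0,"claw":0.004}
    - {"tx":-0.001,"ty":0,"tz":-0.0105,"rx":0,"ry":0,"rz":0,"claw":0.004}
    - {"tx":-0.001,"ty":0,"tz":-0.0105,"rx":0,"ry":0,"rz":0,"claw":0.004}
    - {"tx":-0.001,"ty":0,"tz":-0.0105,"rx":0,"ry":0,"rz":0,"claw":0.004}

```text
clock: 18.85
eef_pos: [550.6, -268.7, 214.8]
tool_rot: [3.135, -0.0, 2.894]
force: [-0.1, -0.2, -0.3]
width: 7.9
```

Call:
apply_moves:
  increments:
    - {"tx":0,"ty":0,"tz":-0.0015,"rx":0,"ry":0,"rz":0,"claw":0.004}
    - {"tx":0,"ty":0,"tz":0.015,"rx":0,"ry":0,"rz":0,"claw":0.004}
    - {"tx":0,"ty":0,"tz":0.035,"rx":0,"ry":0,"rz":0,"claw":0.004}
    - {"tx":0,"ty":0,"tz":0.052,"rx":0,"ry":0,"rz":0,"claw":0.004}
    - {"tx":0,"ty":0,"tz":0.061,"rx":0,"ry":0,"rz":0,"claw":0.004}
    - {"tx":0,"ty":0,"tz":0.061,"rx":0,"ry":0,"rz":0,"claw":0.004}
    - {"tx":0,"ty":0,"tz":0.061,"rx":0,"ry":0,"rz":0,"claw":0.004}

```text
clock: 19.55
eef_pos: [550.4, -268.4, 275.3]
tool_rot: [3.135, -0.001, 2.895]
force: [-1.1, -0.3, 0.1]
width: 7.7
```

Call:
apply_moves:
  increments:
    - {"tx":0,"ty":0,"tz":-0.015,"rx":0,"ry":0,"rz":0,"claw":0.004}
    - {"tx":0,"ty":0,"tz":-0.033,"rx":0,"ry":0,"rz":0,"claw":0.004}
    - {"tx":0,"ty":0,"tz":-0.048,"rx":0,"ry":0,"rz":0,"claw":0.004}
    - {"tx":0,"ty":0,"tz":-0.058,"rx":0,"ry":0,"rz":0,"claw":0.004}
    - {"tx":0,"ty":0,"tz":-0.0625,"rx":0,"ry":0,"rz":0,"claw":0.004}
    - {"tx":0,"ty":0,"tz":-0.0625,"rx":0,"ry":0,"rz":0,"claw":0.004}
    - {"tx":0,"ty":0,"tz":-0.0625,"rx":0,"ry":0,"rz":0,"claw":0.004}

```text
clock: 20.25
eef_pos: [550.8, -269.1, 213.8]
tool_rot: [3.136, 0.001, 2.894]
force: [0.2, -0.0, 0.3]
width: 7.4
```

Call:
apply_moves:
  increments:
    - {"tx":0,"ty":0,"tz":0.015,"rx":0,"ry":0,"rz":0,"claw":0.004}
    - {"tx":0,"ty":0,"tz":0.035,"rx":0,"ry":0,"rz":0,"claw":0.004}
    - {"tx":0,"ty":0,"tz":0.052,"rx":0,"ry":0,"rz":0,"claw":0.004}
    - {"tx":0,"ty":0,"tz":0.0625,"rx":0,"ry":0,"rz":0,"claw":0.004}
    - {"tx":0,"ty":0,"tz":0.0625,"rx":0,"ry":0,"rz":0,"claw":0.004}
    - {"tx":0,"ty":0,"tz":0.0625,"rx":0,"ry":0,"rz":0,"claw":0.004}

```text
clock: 20.85
eef_pos: [550.6, -268.5, 276.1]
tool_rot: [3.135, 0.0, 2.895]
force: [-0.4, 0.0, -0.6]
width: 7.4
```

Call:
apply_moves:
  increments:
    - {"tx":0,"ty":0,"tz":0.02,"rx":0,"ry":0,"rz":0,"claw":0.004}
    - {"tx":0,"ty":0,"tz":0.0445,"rx":0,"ry":0,"rz":0,"claw":0.004}
    - {"tx":-0.015,"ty":-0.001,"tz":0.0445,"rx":0,"ry":0,"rz":0,"claw":0.004}
    - {"tx":-0.055,"ty":-0.002,"tz":0.0445,"rx":0,"ry":0,"rz":0,"claw":0.004}
    - {"tx":-0.095,"ty":-0.003,"tz":0.0445,"rx":0,"ry":0,"rz":0,"claw":0.004}
    - {"tx":-0.135,"ty":-0.004,"tz":0.0445,"rx":0,"ry":0,"rz":0,"claw":0.004}
    - {"tx":-0.16,"ty":-0.0055,"tz":0.03,"rx":0,"ry":0,"rz":0,"claw":0.004}
    - {"tx":-0.171,"ty":-0.0055,"tz":-0.01,"rx":0,"ry":0,"rz":0,"claw":0.004}
    - {"tx":-0.171,"ty":-0.0055,"tz":-0.05,"rx":0,"ry":0,"rz":0,"claw":0.004}
    - {"tx":-0.171,"ty":-0.0055,"tz":-0.09,"rx":0,"ry":0,"rz":0,"claw":0.004}
    - {"tx":-0.171,"ty":-0.0055,"tz":-0.11,"rx":0,"ry":0,"rz":0,"claw":0.004}
    - {"tx":-0.171,"ty":-0.0055,"tz":-0.11,"rx":0,"ry":0,"rz":0,"claw":0.004}

```text
clock: 22.05
eef_pos: [377.4, -272.6, 163.1]
tool_rot: [3.133, -0.007, 2.894]
force: [-0.7, 0.5, -0.6]
width: 6.9
```

```bash
python3 - <<'E'
from h import *
s=read_state();t=s['eef_pos'];print(t,s['tool_rot'],s['force'],s['qpos'])
c=calibration('wrist');im=get_image('wrist')
p=[proj(c,q,True) for q in [t-[0,0,95],(381.5,-274.2,52)]];print(p)
h=cv2.inRange(cv2.cvtColor(im,cv2.COLOR_RGB2HSV),(15,30,140),(38,150,255))
x,y=map(int,p[1]);hh=np.zeros_like(h);hh[max(0,y-80):y+80,x-80:x+80]=h[max(0,y-80):y+80,x-80:x+80]
k,_=cv2.findContours(hh,cv2.RETR_EXTERNAL,cv2.CHAIN_APPROX_NONE);k=max(k,key=cv2.contourArea)
r=cv2.minAreaRect(k);print(r,onz(c,*r[0],52,True))
v=im[int(p[0][1])-14:int(p[0][1])+34:3,260:298:2].astype(int)
hs=cv2.cvtColor(im,cv2.COLOR_RGB2HSV)[int(p[0][1])-14:int(p[0][1])+34:3,260:298:2,2]
print(hs)
E
```

```text
[ 377.44089936 -272.59099937  163.10840282] [ 3.13313853 -0.00687294  2.89378196] [-0.73014534  0.54431851 -0.58367518] [ 0.1089126   0.57105949  0.68234612  2.09211548 -0.57886769  0.68256693
  2.50447392]
[(np.float64(276.0679630976538), np.float64(211.16529627693023)), (np.float64(275.33546354762456), np.float64(210.09902272313383))]
((266.5211181640625, 202.04188537597656), (57.61872482299805, 110.45641326904297), 86.46771240234375) [ 373.00577688 -279.45875702   52.        ]
[[180 180 181 181 181 181 181 182 181 181 182 181 182 182 180 182 182 181
  182]
 [180 175 149 146 148 147 146 145 146 144 145 146 148 144 177 180 180 182
  181]
 [179 175 142 137  94  77  85  89  90  88  89 118 150 144 175 180 180 180
  180]
 [180 175 135 140  87  59  75  75  74  77  69 105 152 144 176 179 179 180
  180]
 [180 174 137 134  86  58  73  70  72  65  61 104 149 140 174 179 179 178
  179]
 [180 179 135 139  87  67  67  68  68  49  57  73 117 129 174 178 179 179
  180]
 [181 180 160 152 105  60  63  63  49  30  49  74  96 107 174 178 178 180
  179]
 [180 180 162 156 157 160 165 136  49  58  52  95 102 101 178 146 144 117
  118]
 [179 180 164 170 171 169 169  69  71  74  73  75 105 103 131 130 130 127
  123]
 [180 181 180 181 139 180 161  77  87  90  89  74 129 130 128 128 129 129
  129]
 [180 180 180 180 154 124 109  93 106 101  97  73 112 126 125 127 127 127
  126]
 [118 162 179 153 120 121  88  51  39  41  38  44 103 124 123 124 123 122
  124]
 [119 118 120 120 121 121  63  40  41  39  36  33  63 124 126 126 126 126
  126]
 [118 119 119 120 121 121  59  41  39  39  34  29  55 126 126 126 127 127
  128]
 [116 117 118 117 117 118  48  41  36  35  32  28  51 121 122 122 124 123
  123]
 [125 125 120 115 115 117  46  38  33  30  29  25  51 121 120 122 122 123
  123]]
```

Call:
apply_moves:
  increments:
    - {"tx":0,"ty":0,"tz":0,"rx":0,"ry":0,"rz":0,"claw":0.004}
    - {"tx":0,"ty":0,"tz":0,"rx":0,"ry":0,"rz":0,"claw":0.004}
    - {"tx":0,"ty":0,"tz":0,"rx":0,"ry":0,"rz":0,"claw":0.004}

```text
clock: 22.4
eef_pos: [380.2, -274.6, 166.9]
tool_rot: [3.136, 0.002, 2.895]
force: [0.4, -0.0, 0.4]
width: 7.1
```

Call:
apply_moves:
  increments:
    - {"tx":0,"ty":0,"tz":-0.008,"rx":0,"ry":0,"rz":0,"claw":0.004}
    - {"tx":0,"ty":0,"tz":-0.016,"rx":0,"ry":0,"rz":0,"claw":0.004}
    - {"tx":0,"ty":0,"tz":-0.024,"rx":0,"ry":0,"rz":0,"claw":0.004}
    - {"tx":0,"ty":0,"tz":-0.032,"rx":0,"ry":0,"rz":0,"claw":0.004}
    - {"tx":0,"ty":0,"tz":-0.032,"rx":0,"ry":0,"rz":0,"claw":0.004}

```text
clock: 22.9
eef_pos: [378.9, -273.7, 132.6]
tool_rot: [3.134, -0.002, 2.894]
force: [-0.3, -0.7, 0.9]
width: 7.3
```

Force is low, tip about 14 mm into the hole. Continue to the original depth.

Call:
apply_moves:
  increments:
    - {"tx":0,"ty":0,"tz":-0.008,"rx":0,"ry":0,"rz":0,"claw":0.004}
    - {"tx":0,"ty":0,"tz":-0.016,"rx":0,"ry":0,"rz":0,"claw":0.004}
    - {"tx":0,"ty":0,"tz":-0.024,"rx":0,"ry":0,"rz":0,"claw":0.004}
    - {"tx":0,"ty":0,"tz":-0.03,"rx":0,"ry":0,"rz":0,"claw":0.004}
    - {"tx":0,"ty":0,"tz":-0.0335,"rx":0,"ry":0,"rz":0,"claw":0.004}
    - {"tx":0,"ty":0,"tz":-0.0335,"rx":0,"ry":0,"rz":0,"claw":0.004}
    - {"tx":0,"ty":0,"tz":-0.0335,"rx":0,"ry":0,"rz":0,"claw":0.004}

```text
clock: 23.6
eef_pos: [379.5, -274.3, 101.1]
tool_rot: [3.134, 0.001, 2.894]
force: [-1.4, 1.5, 11.7]
width: 7.1
```

Call:
apply_moves:
  increments:
    - {"tx":0,"ty":0,"tz":0.0005,"rx":0,"ry":0,"rz":0,"claw":0.02}
    - {"tx":0,"ty":0,"tz":0.0005,"rx":0,"ry":0,"rz":0,"claw":0.035}
    - {"tx":0,"ty":0,"tz":0.0005,"rx":0,"ry":0,"rz":0,"claw":0.04}
    - {"tx":0,"ty":0,"tz":0.0005,"rx":0,"ry":0,"rz":0,"claw":0.04}
    - {"tx":0,"ty":0,"tz":0.03,"rx":0,"ry":0,"rz":0,"claw":0.04}
    - {"tx":0,"ty":0,"tz":0.07,"rx":0,"ry":0,"rz":0,"claw":0.04}
    - {"tx":0,"ty":0,"tz":0.115,"rx":0,"ry":0,"rz":0,"claw":0.04}
    - {"tx":0,"ty":-0.03,"tz":0.15,"rx":0,"ry":0,"rz":0,"claw":0.04}
    - {"tx":0,"ty":-0.075,"tz":0.17,"rx":0,"ry":0,"rz":0,"claw":0.04}
    - {"tx":0,"ty":-0.12,"tz":0.19,"rx":0,"ry":0,"rz":0,"claw":0.04}
    - {"tx":0,"ty":-0.15,"tz":0.2,"rx":0,"ry":0,"rz":0,"claw":0.04}
    - {"tx":0,"ty":-0.15,"tz":0.2,"rx":0,"ry":0,"rz":0,"claw":0.04}

```text
clock: 24.8
eef_pos: [378.3, -429.5, 302.0]
tool_rot: [3.141, 0.002, 2.89]
force: [-0.6, 0.2, 0.5]
width: 39.8
```

```bash
python3 - <<'E'
from h import *
s=read_state();print(s['clock'],s['eef_pos'],s['force'])
S=get_image('side');T=get_image('top');S0=np.load('pics/side0.npy');T0=np.load('pics/top0.npy')
for n,I in (('0',S0),('1',S)):
    print(n,'brush',blobs(I,(60,80,20),(95,255,255),(190,200,230,270))[0],'blue',[b[2] for b in blobs(I,(100,120,60),(125,255,255),(240,130,330,230))[0]],'red',blobs(I,(0,150,100),(8,255,255),(262,170,310,200),2)[0],
     'mic',[b for b in blobs(I,(0,0,0),(179,255,60),(215,275,262,335))[0]])
    print(' bottle',blobs(I,(0,60,0),(15,255,110),(200,175,222,205),6)[0])
d=cv2.absdiff(S,S0).max(2);n,l,st,ce=cv2.connectedComponentsWithStats((d>60).astype('u1'))
print([(st[i].tolist()) for i in range(1,n) if st[i,4]>25])
for I in (T0,T): print(blobs(I,(0,0,0),(179,255,60),(300,270,360,310))[0], blobs(I,(0,0,0),(179,255,130),(272,280,300,308))[0])
# cup rim in side view: predicted rim outline vs bright
cs=calibration('side');print('cup rim px',proj(cs,(549,-269.5,186)),'band px',proj(cs,(560,-200,96)))
E
```

```text
24.8 [ 378.33052747 -429.53502038  301.98087349] [-0.63593645  0.20970972  0.46018362]
0 brush [(np.int32(110), (np.int32(204), np.int32(219), np.int32(10), np.int32(42)), array([208.6, 241. ]))] blue [array([286.7, 198.1])] red [] mic [(np.int32(650), (np.int32(222), np.int32(284), np.int32(33), np.int32(46)), array([238.1, 305. ]))]
 bottle [(np.int32(107), (np.int32(206), np.int32(186), np.int32(10), np.int32(14)), array([210.6, 192.9]))]
1 brush [(np.int32(119), (np.int32(204), np.int32(218), np.int32(10), np.int32(42)), array([208.1, 239.5]))] blue [array([273.9, 166.9]), array([288.7, 197.3])] red [] mic [(np.int32(600), (np.int32(222), np.int32(284), np.int32(33), np.int32(46)), array([237.9, 304.1]))]
 bottle [(np.int32(106), (np.int32(206), np.int32(186), np.int32(10), np.int32(14)), array([210.6, 192.9]))]
[[13, 0, 19, 21, 207], [33, 0, 12, 11, 100], [167, 0, 91, 123, 5663], [200, 47, 20, 3, 48], [86, 86, 30, 56, 345], [185, 108, 21, 15, 81], [227, 115, 28, 13, 49], [141, 141, 207, 211, 10787], [271, 156, 38, 65, 1357], [14, 189, 47, 29, 747], [55, 224, 14, 24, 156], [304, 224, 16, 17, 55], [283, 232, 12, 14, 30], [262, 235, 23, 21, 129]]
[(np.int32(693), (np.int32(305), np.int32(278), np.int32(46), np.int32(22)), array([327.8, 288.5]))] [(np.int32(29), (np.int32(282), np.int32(290), np.int32(5), np.int32(7)), array([284.1, 292.8]))]
[] [(np.int32(350), (np.int32(272), np.int32(280), np.int32(28), np.int32(21)), array([285.2, 289.4]))]
cup rim px (np.float64(291.69447099815375), np.float64(169.54411215363172)) band px (np.float64(279.51436049497244), np.float64(185.69425583510971))
```

```bash
python3 - <<'E'
from h import *
S=get_image('side');np.save('pics/Send.npy',S)
print(blobs(S,(100,120,60),(125,255,255),(240,130,330,230))[0])
h=cv2.cvtColor(S,cv2.COLOR_RGB2HSV);m=((h[...,1]<60)&(h[...,2]>90)).astype('u1');m[:,:268]=0;m[:,315:]=0;m[:150]=0;m[205:]=0
n,l,s,c=cv2.connectedComponentsWithStats(m);print([s[i].tolist() for i in range(1,n) if s[i,4]>50])
cs=calibration('side');print([np.round(proj(cs,p),1) for p in [(522,-269.5,186),(576,-269.5,186),(549,-269.5,141)]])
print(finish_job(),read_state()['clock'])
E
```

```text
[(np.int32(52), (np.int32(271), np.int32(161), np.int32(6), np.int32(16)), array([273.9, 166.9])), (np.int32(186), (np.int32(274), np.int32(185), np.int32(34), np.int32(19)), array([288.8, 197.3]))]
[[268, 150, 47, 50, 1573]]
[array([278. , 174.2]), array([305., 165.]), array([291.7, 189.4])]
the job is handed in; nothing more can be done
the job is handed in; nothing more can be done
```

The job is handed in after about 25 s of robot time. The column is on notch 4, the cup is seated, and the brush is back in its holder. There is no verdict from the system, so what follows is from my own measurements.

- **Column:** I lifted it by the knob from notch 1 to about 0.052 m and released it, and it sank onto notch 4. The red band showed in the side view during the lift and after release. At the end the cup hid the band, but the ring's lower edge was in the same image row as just after release (within 1 px).
- **Cup:** I lowered it into the ring until it touched with about 5 N. That was at 151.7 mm tool height, where 152.1 mm was expected. The pictures showed it upright and seated.
- **Brushing:** I did two down-and-up strokes inside the cup. By calculation, the tip went to 3–5 mm above the floor and up to about 5 mm below the rim. There was no sign of contact.
- **Brush:** I put it back at the height it was picked from, and it met the floor of the hole with about 12 N. After release its top was within 1 px of where it started in the side view.
- **Bystanders:** The bottle is unchanged in the side view and the micrometer case matches to within 1 px. The arm blocked the top view of the micrometer, so that check gave nothing.
- **Last check that failed:** My final attempt to outline the cup in the side image gave no usable result, because the colour mask merged it with the background. I did not visually recheck the cup after the brushing.

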